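Level the projector shelf with its spirit level and foot knob

TASK

Level the small empty projector stand on the table. First press the sprung yellow spirit level down flat onto the white shelf until its catch holds it there by itself, and take the hand off it; then grip the black foot knob, push it right down to its stop, and turn it until the bubble lies between the two black lines. Finish holding: still gripping the knob, pressed hard down with the bubble between the lines, and leave the other things on the table where they are.

Things in the scene. Friction and masses are not known exactly. Their poses are not given: they have to be found in the camera images.
- stand: fixed steel base of a small levelling stand, 160 x 260 mm. Origin on the table under its middle. Its y axis runs along the stand, from the shelf's hinge (y = -120 mm, 45 mm up) to the levelling foot and its knob (y = +110 mm); x is the hinge direction, z up. The white shelf on it is 260 mm along y, 160 along x, 10 thick; its top is about 55 mm above the table
- shelf_press (a joint): how far the sprung white shelf is pushed down on its levelling foot, rad: 0 = riding up on its spring, 0.04 = hard down on its stop (about 9 mm lower at the knob). Pushing at the knob takes 4 N to start and 8 N to reach the stop; let go, it springs up again
- level_bar (a joint): fold-down yellow spirit level, bar 158 x 24 x 16 mm along the shelf's edge on its -x side, hinged to it at the end away from the knob. rad: 0 = sprung up at a slant, 0.35 = flat on the shelf. Let go before about 0.25 it springs back up; past that its over-centre catch pulls it flat and holds it. About 4 N at the tip pushes it down
- level_tip (a point): top middle of the red ribbed thumb pad (22 x 26 mm) at the free end of the spirit level, 136 mm from its hinge: the place to press. From raised to flat it sinks about 47 mm and swings about 8 mm toward the knob; flat, it is about 19 mm above the shelf's top
- bubble (a joint): offset of the white bubble from the middle of the green vial on the spirit level, m, + toward the knob; tells only when the level lies flat. The bubble runs to the higher end, settles in about 1.5 s, stops at +-0.030. It is 25 mm long, the two black lines are 36 mm apart: it lies between them within +-0.005. With the shelf hard down, one radian of the knob moves it about 20 mm
- foot_knob: black ribbed knob: upright grip 40 mm across, 36 tall, on a flange 60 mm across on which fingertips can push. Origin on its axis at the shelf's top; flange top 14, knob top 50 mm above it. Turns on its upright axis with light friction, stays put. Clockwise from above raises the knob end (bubble goes toward the knob) and the knob with it. At first it needs 0.5 to 1.4 rad clockwise
- knob_grip (a point): on the knob's axis 36 mm above the shelf's top, 22 mm above the flange: the gripping height (fingertips 19 mm lower end 3 mm above the flange). It rises 4.6 mm per radian of clockwise turn: let the hand rise with it, or the push grows (about 10 to 20 N on the knob is plenty; over about 40 N drives the screw back)
- tea_bottle: full green tea bottle, 70 mm across, 268 tall; stands beside the work, leave it alone. Origin: centre of its underside
- coffee_jar: glass jar with a golden lid, 71 mm across, 89 tall; stands beside the work, leave it alone. Origin: centre of its underside
- coffee_bottle_0: black coffee bottle, 68 mm across, 240 tall; stands beside the work, leave it alone. Origin: centre of its underside
- creamer_0: small milk portion with a red lid, 37x43x19 mm; stands beside the work, leave it alone. Origin: centre of its underside
- creamer_1: small milk portion with a blue lid, 37x43x19 mm; stands beside the work, leave it alone. Origin: centre of its underside
- tape_roll: roll of beige tape lying flat, 104 mm across, 25 high; stands beside the work, leave it alone. Origin: centre of its underside

How it is judged (in metres and radians):
On the way, in this order (a step that is already met when the one before it is completed fails the run):
1. the spirit level is flat on the shelf, held by its catch with nothing of the robot touching it (value of joint level_bar above 0.33 rad and contact force between each of the arm, the fingers and level_bar below 0.2 N), for 0.3 s.
2. the fingers push the knob down until the shelf is on its stop (value of joint shelf_press above 0.036 rad and contact force between the fingers and foot_knob above 2 N), for 0.2 s.
At the end, for the whole second after the job is handed in: the spirit level is flat (joint over 0.33 of 0.35 rad) and untouched, the shelf is pushed down on its stop (joint over 0.036 of 0.04 rad) with the fingers on the foot knob (contact over 2 N), and the bubble is within 5 mm of the middle; held so through the last second (all of step 2 and value of joint level_bar above 0.33 rad and value of joint bubble between -0.005 and 0.005 m and contact force between anything else and level_bar below 0.2 N); the arm keeps its last pose, push and grip.
It fails at once if another thing on the table is shifted by more than 3 cm (distance of any of tea_bottle, coffee_jar, coffee_bottle_0, creamer_0, creamer_1, tape_roll from where it was at the start of the episode above 0.03 m).
It also fails if it takes over 48 s, if anything falls off the work surface, if the arm or the gripper's body presses on something with over 40 N, if the wrist force passes 120 N, or if a joint passes its speed limit or range.

ROBOT

A 6-joint arm with a two-finger parallel gripper is mounted at the origin on a cart in front of the work surface, level with it; the furniture and walls round the work are solid. World frame = base frame: x ahead of the robot, y to its left, z up, the work surface at z = 0. Lengths are in m, angles in degrees, forces in N, time in s.
With the tool pointing down it reaches from about 0.375 to 0.975 m from the base axis. Payload 3.8 kg.
Tool frame: the origin (TCP) lies at the centre of the arm's flange, where the gripper is bolted on; the fingertips stand 173 mm ahead of it and the grasp point (between the pads) lies 155 mm ahead of it; z points along the fingers, y is the line along which they close (so a half turn about z gives the same grasp; the last joint's range is limited). The gripper opens to 85 mm and grips with 20 to 120 N. Pads are 22 mm wide; open, the fingers measure 114 mm over their backs; the gripper's body (76 mm by 85 mm) begins 54 mm behind the grasp point. The pads swing forward as they close: fully open they stand 13 mm farther back than shut.
Start: joints at [-75.625, 15.12, 91.902, -0, 72.978, -2.114], TCP at [0.192, -0.647, 0.405] pointing down, gripper open.
Joint ranges: [-150.88, 150.88], [-54.13, 125.18], [17.81, 147.31], [-75.09, 255.09], [0, 152.58], [-146.25, 146.25]. Speed limits (degrees/s): [147.25, 147.25, 180, 180, 180, 180].

INTERFACE

Orientations are given as [roll, pitch, yaw] about the fixed x, y, z axes, in that order (R = Rz(yaw) Ry(pitch) Rx(roll)).
In Python, from cell import observe, imaging, workorder gives the robot as it stands.
- The arm moves only by the shell command python3 -m pendant 'ROWS' [FORCE]. ROWS is text: rows parted by semicolons, each of 7 numbers parted by spaces: the shift along the world's x, y, z in mm, then the turn, a rotation vector about the world's x, y, z in rad, then the closure in counts, from 0 (fully open) to 255 (shut). In form: x y z wx wy wz gripper; .... A call has exactly 8 rows; each row shifts and turns the commanded pose from where the row before left it; what a row does not reach is not made up. A row lasts 1/12 s, in which the tool goes at most 41.7 mm and 7.16 degrees, less where a joint would pass 70% of its speed; a pose out of reach is approached as far as the arm can. A call with a gripper value outside its range is refused whole. The fingers move at their own pace and stop on an object; FORCE is the grip in N (left out, the last holds). Time passes only in rows, so rows that do not move let the fingers close, or fill a call up. It gives the time, the measured TCP pose, the force, the opening and the grip force at its end, in the units of the state.
- observe(): the state, without advancing time (a new reading comes with each control period).
- imaging.camera(name): name is "scene" or "top"; returns a dict with "frame" (480x640x3 uint8, red, green, blue), "depth" (480x640 float32, m along the optical axis (not along the pixel's ray), 0 where there is no reading), "fx", "fy", "cx", "cy" (pixels), "R" (3x3) and "t" (3): a world point X has camera coordinates R X + t. Camera axes: x right, y down, z forward; pixel columns grow to the right and rows downward; lengths in m; the calibration is good to about 2 mm. A picture is of the moment at which its call begins.
- workorder.sign_off(): hands the job in; it is judged then, once.
The state is a dict: "time": time; "joint_positions": joint angles; "qvel": joint speeds; "effort": joint torques, N m; "eef_pos": TCP position; "ee_rot": TCP orientation; "force": force on the tool from outside, world axes, zero at the start; "torque": the same for the moment, N m; "width": finger opening in m; "grip_force": force on a finger pad.
Only numpy, scipy, OpenCV 4.12 (cv2) and the standard library are available. Lean on these libraries where they do the work, as an engineer would, in place of code of your own. Each camera call takes 0.05 s, during which the arm holds its last target. There are 200 camera calls.

## Working session

There is one attempt and no reset: what is moved stays moved. The work goes in short steps, Python scripts to look and compute and a shell command to move; the robot and the scene stay as the last step left them, time stands still between calls to the robot, and variables do not carry over. Pictures are saved under pics/ and viewed, at most 10 in all, crops included, and the job is handed in when it is done.

```bash
ls; mkdir -p pics; python3 - <<'E'
from cell import observe, imaging
import cv2, numpy as np
print(observe())
for n in ("scene","top"):
    c=imaging.camera(n); cv2.imwrite(f"pics/{n}0.png",c["frame"][:,:,::-1]); np.savez(f"{n}0.npz",**c)
    print(n,c["fx"],c["cx"],c["cy"],c["R"].round(3).tolist(),c["t"], (-np.array(c["R"]).T@c["t"]).round(3))
E
```

```text
pics
{'time': 0.0, 'joint_positions': array([-7.56247276e+01,  1.51704100e+01,  9.19808330e+01,  9.59439611e-04,
        7.29782846e+01, -2.11481548e+00]), 'qvel': array([ 0.08439882, -0.08855733,  0.01993499,  0.00644364,  0.10347887,
       -0.06635822]), 'effort': array([-2.47629441e-04, -5.15113342e+01, -3.67320693e+01, -7.91535695e-05,
        1.31642295e-02, -1.32959798e-05]), 'eef_pos': array([ 0.19150789, -0.64690809,  0.40335085]), 'ee_rot': array([-1.79870594e+02, -5.69598548e-03,  1.64897996e+01]), 'force': array([-0.25408268,  0.30575823, -0.62479879]), 'torque': array([-0.02025596, -0.02201198,  0.02359597]), 'grip_force': 0.0, 'width': 0.08559531969863568}
scene 443.6714294858627 322.2951958312859 238.02638733084925 [[-0.784, -0.62, -0.011], [-0.468, 0.604, -0.646], [0.407, -0.501, -0.764]] [0.35652361 0.34786641 1.29681625] [-0.086  0.661  1.219]
top 576.3662721787888 316.3983458108659 234.40933829554885 [[-0.026, -1.0, 0.005], [-0.995, 0.026, -0.098], [0.098, -0.007, -0.995]] [-0.06243142  0.52191591  1.54020238] [ 0.367 -0.065  1.584]
```

View pics/top0.png

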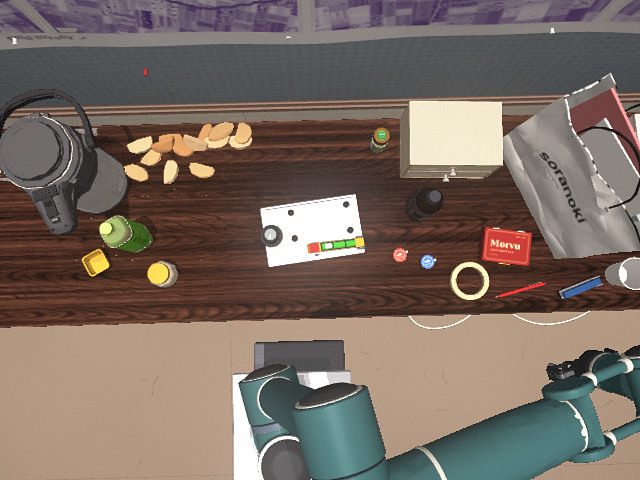

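View pics/scene0.png

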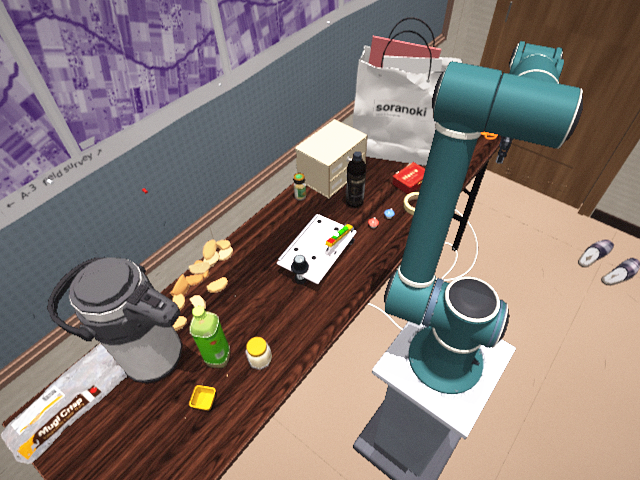

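The top view shows the white shelf between about (262,207) and (364,265). The knob is at (271,235), the red pad at (316,248) and the bar's hinge end at (362,242). In the scene view the knob is at (299,263), the pad at about (331,240), and the coffee bottle stands beyond the hinge end. Next I measure the points from both views.

```bash
cat > h.py <<'E'
import numpy as np, cv2
from cell import imaging, observe
def cloud(c):
    v,u=np.mgrid[0:480,0:640]; d=c["depth"]
    P=np.stack([(u-c["cx"])/c["fx"]*d,(v-c["cy"])/c["fy"]*d,d],-1)
    return (P-c["t"])@c["R"]          # R^T (P-t)
def proj(c,X):
    p=np.asarray(X)@np.array(c["R"]).T+c["t"]; return np.stack([c["fx"]*p[...,0]/p[...,2]+c["cx"],c["fy"]*p[...,1]/p[...,2]+c["cy"]],-1)
def tri(cs,uvs):
    A=[];b=[]
    for c,(u,v) in zip(cs,uvs):
        R=np.array(c["R"]);t=np.array(c["t"])
        for f,k,r in ((c["fx"],u-c["cx"],0),(c["fy"],v-c["cy"],1)):
            A.append(f*R[r]-k*R[2]); b.append(-f*t[r]+k*t[2])
    X,res,*_=np.linalg.lstsq(np.array(A),np.array(b),rcond=None); return X,res
E
python3 - <<'E'
from h import *
cs={n:dict(np.load(f"{n}0.npz")) for n in("scene","top")}
uv={}
for n,c in cs.items():
    P=cloud(c); h=cv2.cvtColor(c["frame"],cv2.COLOR_RGB2HSV).astype(int); ok=c["depth"]>0
    roi=ok&(P[...,0]>.3)&(P[...,0]<.65)&(P[...,1]>-.2)&(P[...,1]<.14)&(P[...,2]>.02)&(P[...,2]<.2)
    H,S,V=h[...,0],h[...,1],h[...,2]
    masks=dict(shelf=roi&(S<40)&(V>180)&(P[...,2]<.075),red=roi&((H<6)|(H>174))&(S>150)&(V>120),yellow=roi&(H>18)&(H<35)&(S>150),green=roi&(H>45)&(H<75)&(S>150),
      knob=roi&(V<90)&(P[...,2]>.08)&(P[...,1]>-0.02))
    for k,m in masks.items():
        if m.sum()<5: print(n,k,m.sum());continue
        q=P[m]; v,u=np.nonzero(m); uv[n,k]=(u.mean(),v.mean())
        print(n,k,m.sum(),"uv",uv[n,k],"mean",q.mean(0).round(4),"lo",np.percentile(q,2,axis=0).round(4),"hi",np.percentile(q,98,axis=0).round(4))
        if k=="knob":
            t=q[q[:,2]>np.percentile(q[:,2],98)-.006]; print("  top",len(t),t.mean(0),cv2.minEnclosingCircle((t[:,:2]*1000).astype(np.float32)))
        if k=="shelf": print("  rect",cv2.minAreaRect((q[:,:2]*1000).astype(np.float32)), np.linalg.lstsq(np.c_[q[:,:2],np.ones(len(q))],q[:,2],rcond=None)[0])
for k in ("red","green"): print(k,tri([cs["scene"],cs["top"]],[uv["scene",k],uv["top",k]]))
for n,c in cs.items():
    uu,vv=proj(c,[.45,-.02,.06]).astype(int); 
    im=c["frame"][vv-50:vv+50,uu-65:uu+65,::-1]; print(n,uu-65,vv-50); cv2.imwrite(f"pics/c_{n}.png",im)
a=[cv2.resize(cv2.imread(f"pics/c_{n}.png"),(390,300),interpolation=cv2.INTER_CUBIC) for n in cs]; cv2.imwrite("pics/crop.png",np.hstack(a))
E
```

```text
scene shelf 2281 uv (np.float64(316.1595791319597), np.float64(247.9105655414292)) mean [ 0.5255 -0.058   0.0546] lo [ 0.4409 -0.1852  0.0482] hi [0.606  0.061  0.0644]
  rect ((525.2531127929688, -66.34326171875), (160.25987243652344, 265.377685546875), 7.132072448730469) [0.01052231 0.01924525 0.0501955 ]
scene red 21 uv (np.float64(330.7142857142857), np.float64(240.33333333333334)) mean [ 0.473  -0.0694  0.1197] lo [ 0.464  -0.0828  0.1114] hi [ 0.482  -0.0594  0.1255]
scene yellow 95 uv (np.float64(339.4), np.float64(236.16842105263157)) mean [ 0.473  -0.1179  0.0964] lo [ 0.4609 -0.1956  0.0667] hi [ 0.4941 -0.0512  0.1227]
scene green 58 uv (np.float64(340.82758620689657), np.float64(231.74137931034483)) mean [ 0.4794 -0.1336  0.0994] lo [ 0.4689 -0.1787  0.0676] hi [ 0.5017 -0.0883  0.1188]
scene knob 82 uv (np.float64(299.4634146341463), np.float64(264.4878048780488)) mean [0.5022 0.0542 0.0962] lo [0.491  0.0359 0.081 ] hi [0.5238 0.0652 0.1101]
  top 14 [0.50396528 0.05211355 0.10709722] ((509.89129638671875, 46.71681594848633), 18.29765510559082)
top shelf 4612 uv (np.flo
[... 535 characters left out ...]
mean [ 0.4897 -0.1597  0.0835] lo [ 0.4708 -0.1983  0.0666] hi [ 0.5032 -0.0524  0.1238]
top green 118 uv (np.float64(342.35593220338984), np.float64(243.77966101694915)) mean [ 0.4868 -0.1421  0.0993] lo [ 0.4768 -0.1731  0.0835] hi [ 0.4962 -0.0913  0.12  ]
top knob 60 uv (np.float64(271.26666666666665), np.float64(235.86666666666667)) mean [0.5118 0.0411 0.1021] lo [0.4962 0.0238 0.0807] hi [0.535  0.0626 0.1136]
  top 16 [0.51180674 0.04274951 0.11122609] ((515.7662353515625, 42.78492736816406), 19.805862426757812)
red (array([ 0.47640389, -0.06889259,  0.11813392]), array([2.87813978]))
green (array([ 0.48750969, -0.14296946,  0.08501624]), array([0.26527473]))
scene 261 214
top 230 210
```

View pics/crop.png

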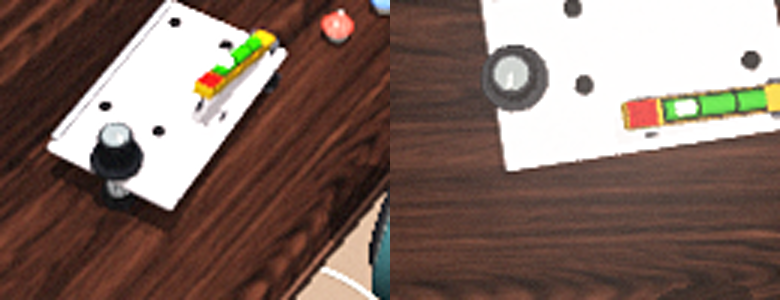

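The crop shows the scene camera's knob cap at about (300,258) and the top camera's at about (271,234). The red pad is raised in both views. The stand centre comes out near (0.528,-0.065), turned +7.1°. That puts the knob at about (0.514,0.044), which matches the cloud, and the pad top at about (0.476,-0.069,0.12). Next I move over the pad with the fingers shut.

```bash
python3 - <<'E'
from h import *
cs=[dict(np.load(f"{n}0.npz")) for n in("scene","top")]
print(tri(cs,[(300.3,258.3),(270.7,234.3)]))
P=cloud(cs[1]); print("bottle",P[195:208,418:435].reshape(-1,3)[::40].round(2).tolist())
E
python3 -m pendant '10 20 -2 0 0 0 255; 17 34 -3 0 0 0 255; 17 34 -3 0 0 0 255; 17 34 -3 0 0 0 255; 17 34 -3 0 0 0 255; 17 34 -3 0 0 0 255; 17 34 -3 0 0 0 255; 17 34 -3 0 0 0 255' 40
python3 -m pendant '17 34 -3 0 0 0 255; 17 34 -3 0 0 0 255; 17 34 -3 0 0 0 255; 17 34 -3 0 0 0 255; 17 34 -3 0 0 0 255; 17 34 -3 0 0 0 255; 17 34 -3 0 0 0 255; 10 20 -2 0 0 0 255'
```

```text
(array([0.51379598, 0.04103452, 0.1061457 ]), array([3.93730124]))
bottle [[0.6, -0.33, 0.18], [0.59, -0.34, 0.21], [0.58, -0.34, 0.24], [0.58, -0.33, 0.2], [0.57, -0.34, 0.2], [0.56, -0.35, 0.21]]
time: 0.77
eef_pos: [0.3208, -0.3873, 0.381]
ee_rot: [-180.0, 0.0, 16.5]
force: [0.7, 0.3, 1.1]
width: -0.0002
grip_force: 0.0
time: 1.43
eef_pos: [0.4501, -0.1282, 0.3581]
ee_rot: [-179.9, -0.0, 16.6]
force: [-0.3, 0.2, -0.4]
width: 0.0
grip_force: 0.0
```

```bash

python3 -m pendant '5 12 -8 0 0 0 255; 5 12 -8 0 0 0 255; 5 12 -8 0 0 0 255; 5 12 -8 0 0 0 255; 6 13 -8 0 0 0 255; 0 0 -6 0 0 0 255; 0 0 0 0 0 0 255; 0 0 0 0 0 0 255'
python3 - <<'E'
from h import *
a=[]
for n in("scene","top"):
    c=imaging.camera(n); u,v=proj(c,[.48,-.03,.09]).astype(int)
    a.append(cv2.resize(np.ascontiguousarray(c["frame"][v-45:v+45,u-60:u+60,::-1]),(400,300),interpolation=cv2.INTER_CUBIC))
cv2.imwrite("pics/over.png",np.hstack(a))
E
```

```text
time: 2.1
eef_pos: [0.4751, -0.0704, 0.3121]
ee_rot: [-180.0, 0.1, 16.5]
force: [0.3, 0.7, -0.3]
width: 0.0003
grip_force: 0.0
```

View pics/over.png

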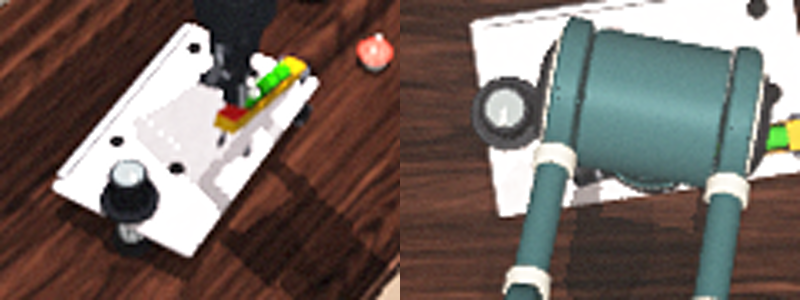

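The left half of the picture (scene) shows the fingertips at about (236,98), directly above the red pad at (235,115). I press down, following its swing.

```bash

python3 -m pendant '0 0 -7 0 0 0 255; 0 0 -7 0 0 0 255; 0 1 -7 0 0 0 255; 0 1 -7 0 0 0 255; 0 1 -7 0 0 0 255; 0 1 -7 0 0 0 255; 0 1 -7 0 0 0 255; 0 0 0 0 0 0 255'
python3 -m pendant '0 1 -5 0 0 0 255; 0 1 -5 0 0 0 255; 0 1 -4 0 0 0 255; 0 0 0 0 0 0 255; 0 0 0 0 0 0 255; 0 0 0 0 0 0 255; 0 0 0 0 0 0 255; 0 0 0 0 0 0 255'
```

```text
time: 2.87
eef_pos: [0.4744, -0.0649, 0.2613]
ee_rot: [-179.9, 0.2, 16.5]
force: [-1.2, 0.1, -0.1]
width: -0.0002
grip_force: 0.0
time: 3.53
eef_pos: [0.4756, -0.0622, 0.2498]
ee_rot: [180.0, -0.0, 16.5]
force: [1.1, -0.5, 0.4]
width: -0.0001
grip_force: 0.0
```

```bash

python3 -m pendant '0 0 8 0 0 0 255; 0 0 12 0 0 0 255; 0 0 15 0 0 0 255; 0 0 15 0 0 0 255; 0 0 15 0 0 0 255; 0 0 15 0 0 0 255; 0 0 0 0 0 0 255; 0 0 0 0 0 0 255'
python3 - <<'E'
from h import *
a=[]
for n in("scene","top"):
    c=imaging.camera(n); u,v=proj(c,[.48,-.03,.09]).astype(int)
    a.append(cv2.resize(np.ascontiguousarray(c["frame"][v-45:v+45,u-60:u+60,::-1]),(400,300),interpolation=cv2.INTER_CUBIC))
    P=cloud(c); h=cv2.cvtColor(c["frame"],cv2.COLOR_RGB2HSV).astype(int)
    m=(c["depth"]>0)&((h[...,0]<6)|(h[...,0]>174))&(h[...,1]>150)&(h[...,2]>100)&(abs(P[...,0]-.475)<.04)&(abs(P[...,1]+.06)<.04)
    print(n,m.sum(),P[m].mean(0) if m.any() else "")
cv2.imwrite("pics/after.png",np.hstack(a))
E
```

```text
time: 4.2
eef_pos: [0.476, -0.0623, 0.331]
ee_rot: [179.9, -0.2, 16.5]
force: [0.1, -0.2, -0.3]
width: 0.0002
grip_force: 0.0
scene 29 [ 0.47300018 -0.05592891  0.07413918]
top 0
```

View pics/after.png

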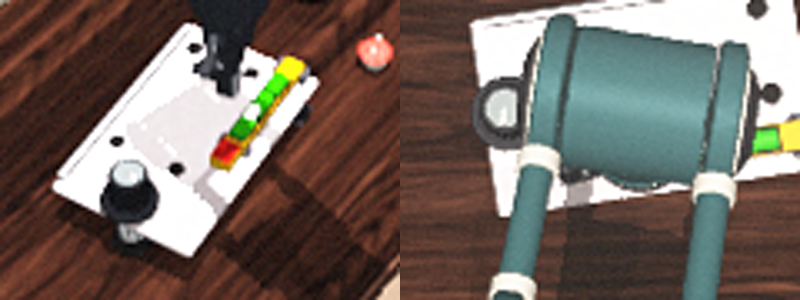

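The level now lies flat in its catch: pad centre at z = 0.074, pixel (228,150), with the hand clear of it. Next I open the fingers, move over the knob at about (0.514,0.043) and pre-turn anticlockwise.

```bash

python3 -m pendant '5 13 0 0 0 0.095 0; 5 13 0 0 0 0.095 0; 5 13 0 0 0 0.095 0; 5 13 0 0 0 0.095 0; 5 13 0 0 0 0.095 0; 5 13 0 0 0 0.095 0; 4 13 0 0 0 0.095 0; 4 14 0 0 0 0.095 0' 60
python3 - <<'E'
from h import *
a=[]
c=imaging.camera("scene"); u,v=proj(c,[.51,.04,.12]).astype(int)
cv2.imwrite("pics/knob.png",cv2.resize(np.ascontiguousarray(c["frame"][v-60:v+60,u-80:u+80,::-1]),(800,600),interpolation=cv2.INTER_CUBIC)); print(u,v)
o=observe(); print(o["eef_pos"],o["ee_rot"],o["joint_positions"].round(1),o["width"])
E
```

```text
time: 4.97
eef_pos: [0.5132, 0.0433, 0.328]
ee_rot: [-179.9, 0.1, 60.3]
force: [0.7, -0.4, -1.5]
width: 0.0857
grip_force: 0.0
300 255
[0.51377067 0.04508329 0.328165  ] [-1.79854083e+02 -3.32798629e-02  6.05753448e+01] [2.200e+00 1.500e+00 1.159e+02 1.000e-01 6.280e+01 3.160e+01] 0.08550168812713607
```

View pics/knob.png

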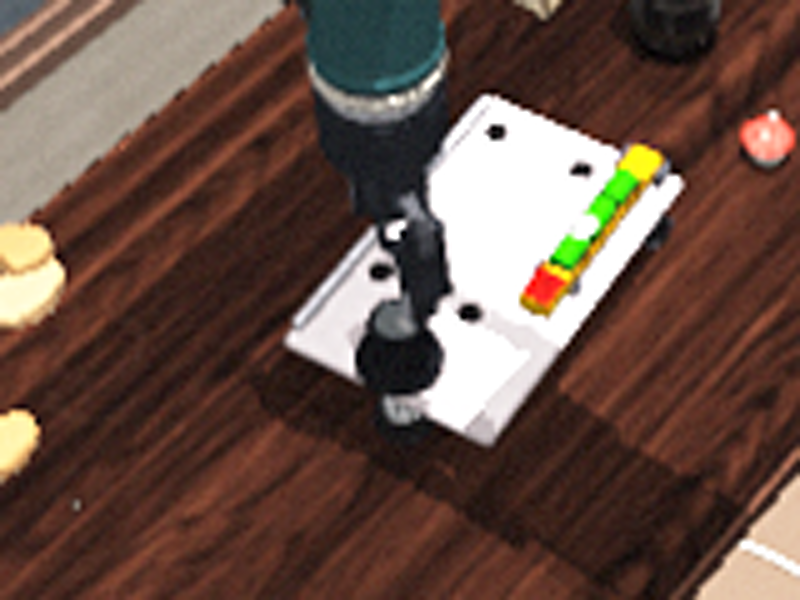

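The finger at pixel (425,250) lines up with the knob's cap at (390,318), and the bubble shows at (583,228). I go down and grip.

```bash

python3 -m pendant '0 -2 -10 0 0 0 0; 0 0 -12 0 0 0 0; 0 0 -12 0 0 0 0; 0 0 -12 0 0 0 0; 0 0 -12 0 0 0 0; 0 0 -12 0 0 0 0; 0 0 -9 0 0 0 0; 0 0 0 0 0 0 0' 60
python3 -m pendant '0 0 0 0 0 0 255; 0 0 0 0 0 0 255; 0 0 0 0 0 0 255; 0 0 0 0 0 0 255; 0 0 0 0 0 0 255; 0 0 0 0 0 0 255; 0 0 0 0 0 0 255; 0 0 0 0 0 0 255' 60
```

```text
time: 5.68
eef_pos: [0.5123, 0.0405, 0.2478]
ee_rot: [-179.8, 0.1, 60.0]
force: [-0.3, 0.8, 0.0]
width: 0.0853
grip_force: 0.0
time: 6.35
eef_pos: [0.5141, 0.0408, 0.2515]
ee_rot: [179.9, -0.1, 60.0]
force: [0.1, 0.0, 4.2]
width: 0.0383
grip_force: 59.8
```

```bash

python3 -m pendant '0 0 -2 0 0 0 255; 0 0 -2 0 0 0 255; 0 0 -2 0 0 0 255; 0 0 -2 0 0 0 255; 0 0 0 0 0 0 255; 0 0 0 0 0 0 255; 0 0 0 0 0 0 255; 0 0 0 0 0 0 255' 
python3 - <<'E'
from cell import observe
o=observe(); print(o["eef_pos"],o["force"],o["torque"])
E
```

```text
time: 7.02
eef_pos: [0.5147, 0.0415, 0.2446]
ee_rot: [179.9, -0.2, 60.0]
force: [-1.4, 4.4, 11.8]
width: 0.0385
grip_force: 60.6
[0.51471463 0.04154141 0.24461009] [-1.43457046  4.43015923 11.78352771] [-0.09983005 -0.09434527 -0.02986023]
```

```bash

python3 -m pendant '0 1 -1 0 0 0 255; 0 0 -1 0 0 0 255; 0 0 0 0 0 0 255; 0 0 0 0 0 0 255; 0 0 0 0 0 0 255; 0 0 0 0 0 0 255; 0 0 0 0 0 0 255; 0 0 0 0 0 0 255' 
cat >> h.py <<'E'
def look(name=None):
    c=imaging.camera("scene"); P=cloud(c); h=cv2.cvtColor(c["frame"],cv2.COLOR_RGB2HSV).astype(int)
    H,S,V=h[...,0],h[...,1],h[...,2]
    roi=(abs(P[...,0]-.475)<.05)&(P[...,1]>-.21)&(P[...,1]<-.03)&(P[...,2]>.058)
    g=roi&(H>45)&(H<75)&(S>130); w=roi&(S<110)&(V>190)
    A=P[g]; y=np.array([-.123,.992,0]); s=A@y
    # white pixels close to the vial's pixel line
    v,u=np.nonzero(g); d=cv2.fitLine(np.c_[u,v].astype(np.float32),cv2.DIST_L2,0,.01,.01).ravel()
    t=(np.c_[u,v]-d[2:])@d[:2]; wv,wu=np.nonzero(w); q=np.c_[wu,wv]-d[2:]; off=np.abs(q@[-d[1],d[0]]); tt=q@d[:2]
    k=(off<2)&(tt>t.min()-1)&(tt<t.max()+1)
    o=observe(); print("t",round(o["time"],2),"z",o["eef_pos"].round(4),"F",o["force"].round(1),"yaw",o["ee_rot"][2].round(1),"vial t",t.min(),t.max(),"bubble t",tt[k].min() if k.any() else None,tt[k].max() if k.any() else None,k.sum(),"dir",d[:2])
    if name:
        uu,vv=int(d[2]),int(d[3]); cv2.imwrite(name,cv2.resize(np.ascontiguousarray(c["frame"][vv-27:vv+27,uu-36:uu+36,::-1]),(800,600),interpolation=cv2.INTER_CUBIC)); print(uu-36,vv-27)
E
python3 -c "
from h import *
look('pics/b1.png')"
```

```text
time: 7.68
eef_pos: [0.5148, 0.0422, 0.2426]
ee_rot: [179.8, -0.1, 60.1]
force: [-1.1, 2.9, 11.4]
width: 0.0383
grip_force: 60.9
t 7.73 z [0.5148 0.0422 0.2426] F [-0.7  2.6 11.5] yaw 60.1 vial t -10.114712884158507 13.307606885700807 bubble t 4.715051243572816 9.879328081875428 17 dir [ 0.6193491 -0.7851157]
301 213
```

View pics/b1.png

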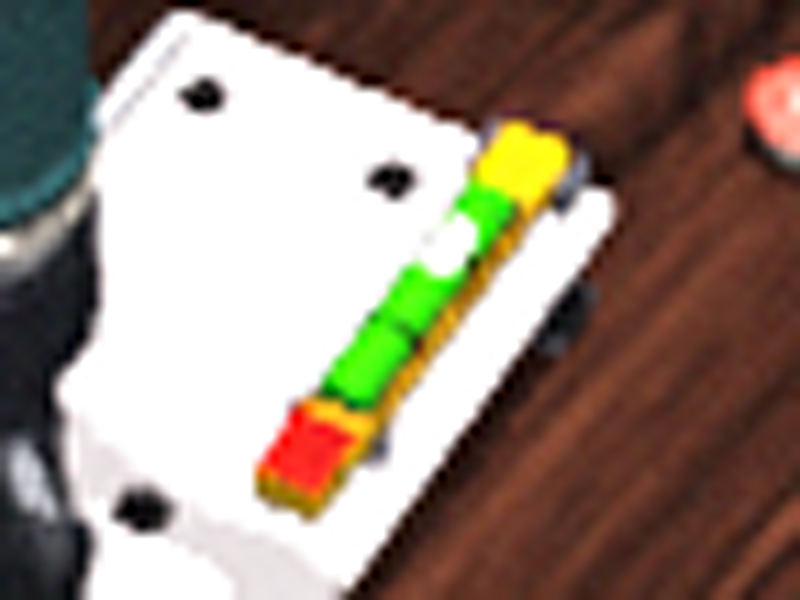

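The bubble is at (450,245) in the crop, near the hinge end; the black line at (400,325) marks the line on its knob side. It sits about 20 mm too far toward the hinge, so roughly 1 rad clockwise is needed. First I make sure the shelf is on its stop.

```bash

python3 -m pendant '0 0 -1 0 0 0 255; 0 0 0 0 0 0 255; 0 0 0 0 0 0 255; 0 0 0 0 0 0 255; 0 0 0 0 0 0 255; 0 0 0 0 0 0 255; 0 0 0 0 0 0 255; 0 0 0 0 0 0 255' 
python3 -m pendant '0 0 -1 0 0 0 255; 0 0 0 0 0 0 255; 0 0 0 0 0 0 255; 0 0 0 0 0 0 255; 0 0 0 0 0 0 255; 0 0 0 0 0 0 255; 0 0 0 0 0 0 255; 0 0 0 0 0 0 255' 
```

```text
time: 8.4
eef_pos: [0.515, 0.0422, 0.2421]
ee_rot: [179.8, -0.1, 60.1]
force: [-2.0, 2.2, 14.3]
width: 0.0383
grip_force: 61.5
time: 9.07
eef_pos: [0.5153, 0.0423, 0.242]
ee_rot: [179.8, -0.2, 60.1]
force: [-2.7, 3.0, 18.2]
width: 0.0386
grip_force: 61.6
```

The stop is reached: z stays put while the force climbs to 18 N. Now I turn clockwise, letting the hand rise with the knob.

```bash

python3 -m pendant '0 0 0.4 0 0 -0.1 255; 0 0 0.5 0 0 -0.1 255; 0 0 0.4 0 0 -0.1 255; 0 0 0.5 0 0 -0.1 255; 0 0 0.5 0 0 -0.1 255; 0 0 0.4 0 0 -0.1 255; 0 0 0.5 0 0 -0.1 255; 0 0 0 0 0 0 255' 
python3 -m pendant '0 0 0 0 0 0 255; 0 0 0 0 0 0 255; 0 0 0 0 0 0 255; 0 0 0 0 0 0 255; 0 0 0 0 0 0 255; 0 0 0 0 0 0 255; 0 0 0 0 0 0 255; 0 0 0 0 0 0 255' 
python3 -m pendant '0 0 0 0 0 0 255; 0 0 0 0 0 0 255; 0 0 0 0 0 0 255; 0 0 0 0 0 0 255; 0 0 0 0 0 0 255; 0 0 0 0 0 0 255; 0 0 0 0 0 0 255; 0 0 0 0 0 0 255' 
python3 -c "
from h import *
look('pics/b2.png')"
```

```text
time: 9.73
eef_pos: [0.5149, 0.0426, 0.2451]
ee_rot: [180.0, -0.2, 19.7]
force: [-4.9, 3.8, 18.7]
width: 0.0384
grip_force: 61.7
time: 10.4
eef_pos: [0.5149, 0.0426, 0.2451]
ee_rot: [180.0, -0.2, 19.9]
force: [-4.5, 5.0, 20.1]
width: 0.0384
grip_force: 61.7
time: 11.07
eef_pos: [0.5149, 0.0425, 0.2451]
ee_rot: [180.0, -0.2, 19.9]
force: [-3.8, 5.1, 19.6]
width: 0.0384
grip_force: 61.7
t 11.12 z [0.5149 0.0426 0.2451] F [-5.5  4.4 18.9] yaw 19.9 vial t -10.48302221522863 12.506848869461464 bubble t 3.114574132103371 8.114364204544472 17 dir [ 0.6073054  -0.79446846]
301 212
```

View pics/b2.png

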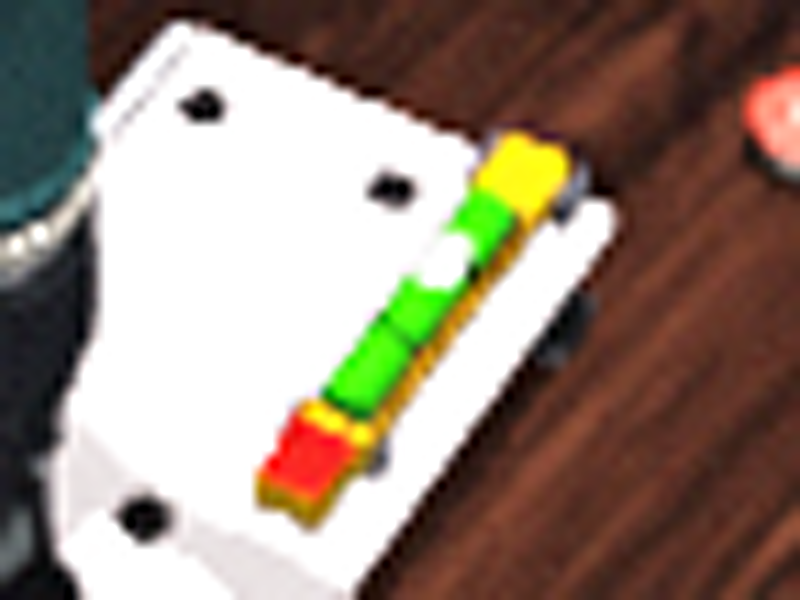

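```bash
python3 - <<'E'
from h import *
c=imaging.camera("scene")
y=np.array([-.123,.992,0]);b=np.array([.476,-.062,.07])   # pad, flat
pts=[b-y*d for d in (0,.05,.1)]; p=proj(c,pts); print(p.round(1).tolist(),np.linalg.norm(p[0]-p[1])/50,np.linalg.norm(p[1]-p[2])/50)
look()
E
```

```text
[[328.6, 250.9], [336.2, 240.9], [343.5, 231.3]] 0.2504453544738364 0.24144721673673078
t 11.22 z [0.5149 0.0426 0.2451] F [-4.2  3.8 20.1] yaw 19.9 vial t -10.621063909653458 12.362448313113418 bubble t 2.974733986731735 7.974231459971634 16 dir [ 0.6112806 -0.7914139]
```

```bash

python3 -m pendant '0 0 0.5 0 0 -0.1 255; 0 0 0.5 0 0 -0.1 255; 0 0 0.5 0 0 -0.1 255; 0 0 0.5 0 0 -0.1 255; 0 0 0.5 0 0 -0.1 255; 0 0 0.5 0 0 -0.1 255; 0 0 0 0 0 0 255; 0 0 0 0 0 0 255' 
python3 -m pendant '0 0 0 0 0 0 255; 0 0 0 0 0 0 255; 0 0 0 0 0 0 255; 0 0 0 0 0 0 255; 0 0 0 0 0 0 255; 0 0 0 0 0 0 255; 0 0 0 0 0 0 255; 0 0 0 0 0 0 255' 
python3 -m pendant '0 0 0 0 0 0 255; 0 0 0 0 0 0 255; 0 0 0 0 0 0 255; 0 0 0 0 0 0 255; 0 0 0 0 0 0 255; 0 0 0 0 0 0 255; 0 0 0 0 0 0 255; 0 0 0 0 0 0 255' 
python3 -c "
from h import *
look('pics/b3.png')"
```

```text
time: 11.88
eef_pos: [0.5147, 0.043, 0.2479]
ee_rot: [-179.8, -0.1, -14.5]
force: [-3.9, 5.4, 17.9]
width: 0.0382
grip_force: 61.5
time: 12.55
eef_pos: [0.5147, 0.043, 0.2479]
ee_rot: [-179.8, -0.1, -14.5]
force: [-5.1, 5.8, 19.7]
width: 0.0385
grip_force: 61.5
time: 13.22
eef_pos: [0.5147, 0.043, 0.2479]
ee_rot: [-179.8, -0.1, -14.5]
force: [-4.5, 6.4, 18.2]
width: 0.0384
grip_force: 61.5
t 13.27 z [0.5147 0.043  0.2479] F [-4.   6.4 18. ] yaw -14.5 vial t -11.386137480144498 12.037365143890383 bubble t -0.6057087725448582 4.392553454036715 17 dir [ 0.62088174 -0.78390425]
302 212
```

View pics/b3.png

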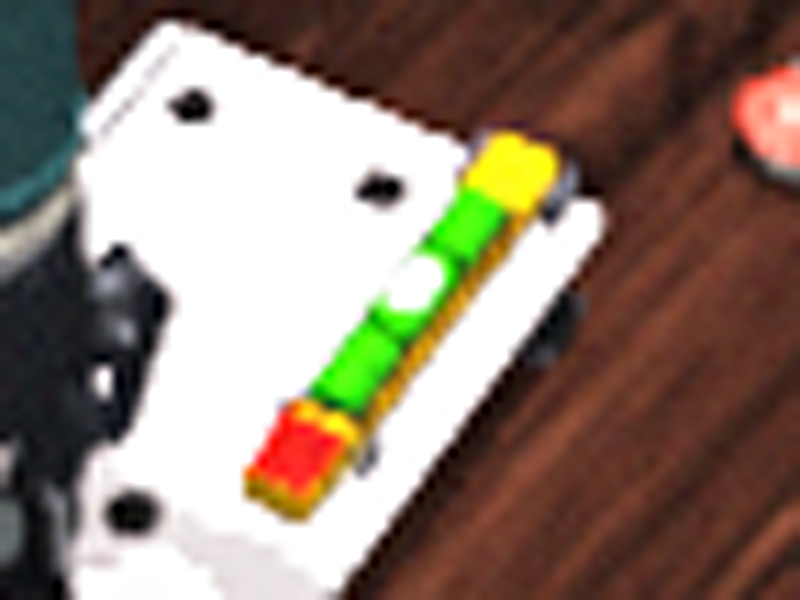

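The bubble, at (417,284), now lies between the black lines at (388,328) and (440,250), perhaps 2 mm toward the hinge. I check this with an intensity profile along the vial.

```bash
python3 - <<'E'
from h import *
c=imaging.camera("scene"); f=c["frame"].astype(np.float32)
# line through the vial centre in the b3 crop: (388,328) -> (440,250), scale 11.11
a=np.array([388,328.])/11.11-.5+[302,212]; b=np.array([440,250.])/11.11-.5+[302,212]
d=(b-a)/np.linalg.norm(b-a); n=np.array([-d[1],d[0]]); L=np.linalg.norm(b-a); print("lines apart px",L)
s=np.arange(-8,L+8,.5)
for o in(-1.,0,1.):
    q=(a+np.outer(s,d)+n*o).astype(np.float32); p=cv2.remap(f,q[:,0],q[:,1],cv2.INTER_CUBIC).reshape(-1,3)
    print(o,"R",[(float(x),int(r)) for x,r in zip(s,p[:,0])]);print("  G",p[:,1].astype(int).tolist())
c=imaging.camera("top"); g=proj(c,[.484,-.12,.065]); print(g); P=cloud(c); u,v=g.astype(int); print(P[v,u])
E
```

```text
lines apart px 8.437833767962523
-1.0 R [(-8.0, 37), (-7.5, 60), (-7.0, 78), (-6.5, 88), (-6.0, 91), (-5.5, 86), (-5.0, 82), (-4.5, 88), (-4.0, 84), (-3.5, 78), (-3.0, 82), (-2.5, 81), (-2.0, 79), (-1.5, 70), (-1.0, 55), (-0.5, 29), (0.0, 18), (0.5, 46), (1.0, 88), (1.5, 153), (2.0, 233), (2.5, 264), (3.0, 259), (3.5, 256), (4.0, 255), (4.5, 256), (5.0, 257), (5.5, 254), (6.0, 263), (6.5, 264), (7.0, 210), (7.5, 128), (8.0, 60), (8.5, 26), (9.0, 43), (9.5, 39), (10.0, 23), (10.5, 64), (11.0, 75), (11.5, 59), (12.0, 72), (12.5, 95), (13.0, 98), (13.5, 86), (14.0, 104), (14.5, 163), (15.0, 248), (15.5, 285), (16.0, 268)]
  G [176, 239, 255, 255, 257, 256, 255, 255, 256, 256, 254, 259, 260, 251, 235, 197, 187, 228, 261, 259, 255, 254, 256, 255, 255, 255, 256, 254, 257, 258, 245, 235, 213, 184, 195, 229, 243, 243, 242, 239, 233, 237, 248, 250, 239, 240, 250, 261, 259]
0 R [(-8.0, 2), (-7.5, 47), (-7.0, 78), (-6.5, 81), (-6.0, 80), (-5.5, 82), (-5.0, 81), (-4.5, 80), (-4.0, 79), (-3.5, 79), (-3.0, 79), (-2.5, 81), (-2.0, 86), (-1.5, 84), (-1.0, 69), (-0.5, 53), (0.0, 49), (0.5, 47), (1.0,
[... 822 characters left out ...]
8), (0.5, 48), (1.0, 60), (1.5, 64), (2.0, 112), (2.5, 186), (3.0, 246), (3.5, 268), (4.0, 267), (4.5, 272), (5.0, 258), (5.5, 265), (6.0, 293), (6.5, 278), (7.0, 219), (7.5, 140), (8.0, 71), (8.5, 43), (9.0, 51), (9.5, 71), (10.0, 80), (10.5, 84), (11.0, 84), (11.5, 85), (12.0, 85), (12.5, 81), (13.0, 75), (13.5, 66), (14.0, 79), (14.5, 130), (15.0, 204), (15.5, 262), (16.0, 261)]
  G [152, 200, 231, 247, 250, 241, 244, 230, 220, 231, 248, 255, 253, 257, 229, 186, 196, 234, 257, 253, 257, 259, 255, 257, 259, 256, 255, 257, 259, 256, 255, 253, 228, 206, 214, 245, 255, 255, 256, 255, 255, 255, 255, 255, 254, 254, 253, 251, 251]
[333.45524981 246.11646826]
[ 0.48316279 -0.11826207  0.08023773]
```

Lines at s = -0.2 and 8.6 px, bubble centre at 4.6 px, so the offset is about -1.8 mm. I trim by 0.08 rad and check again.

```bash

python3 -m pendant '0 0 0.2 0 0 -0.04 255; 0 0 0.2 0 0 -0.04 255; 0 0 0 0 0 0 255; 0 0 0 0 0 0 255; 0 0 0 0 0 0 255; 0 0 0 0 0 0 255; 0 0 0 0 0 0 255; 0 0 0 0 0 0 255' 
python3 -m pendant '0 0 0 0 0 0 255; 0 0 0 0 0 0 255; 0 0 0 0 0 0 255; 0 0 0 0 0 0 255; 0 0 0 0 0 0 255; 0 0 0 0 0 0 255; 0 0 0 0 0 0 255; 0 0 0 0 0 0 255' 
python3 -m pendant '0 0 0 0 0 0 255; 0 0 0 0 0 0 255; 0 0 0 0 0 0 255; 0 0 0 0 0 0 255; 0 0 0 0 0 0 255; 0 0 0 0 0 0 255; 0 0 0 0 0 0 255; 0 0 0 0 0 0 255' 
python3 - <<'E'
from h import *
look()
a=[]
for n,X,k in(("scene",[.486,-.13,.075],20),("top",[.484,-.12,.075],20)):
    c=imaging.camera(n); u,v=proj(c,X).astype(int)
    a.append(cv2.resize(np.ascontiguousarray(c["frame"][v-k:v+k,u-k:u+k,::-1]),(400,400),interpolation=cv2.INTER_CUBIC))
cv2.imwrite("pics/b4.png",np.hstack(a))
E
```

```text
time: 14.03
eef_pos: [0.5147, 0.0431, 0.2482]
ee_rot: [-179.8, -0.1, -19.1]
force: [-5.0, 6.1, 18.0]
width: 0.0385
grip_force: 61.5
time: 14.7
eef_pos: [0.5148, 0.0431, 0.2482]
ee_rot: [-179.8, -0.1, -19.1]
force: [-4.0, 5.4, 18.4]
width: 0.0388
grip_force: 61.5
time: 15.37
eef_pos: [0.5147, 0.0431, 0.2483]
ee_rot: [-179.8, -0.1, -19.1]
force: [-3.7, 5.9, 18.0]
width: 0.0387
grip_force: 61.5
t 15.42 z [0.5147 0.0431 0.2483] F [-4.3  6.2 18.5] yaw -19.1 vial t -11.52585613544943 11.891928734221437 bubble t -1.3526611309862346 4.260810377039888 19 dir [ 0.614279  -0.7890889]
```

View pics/b4.png

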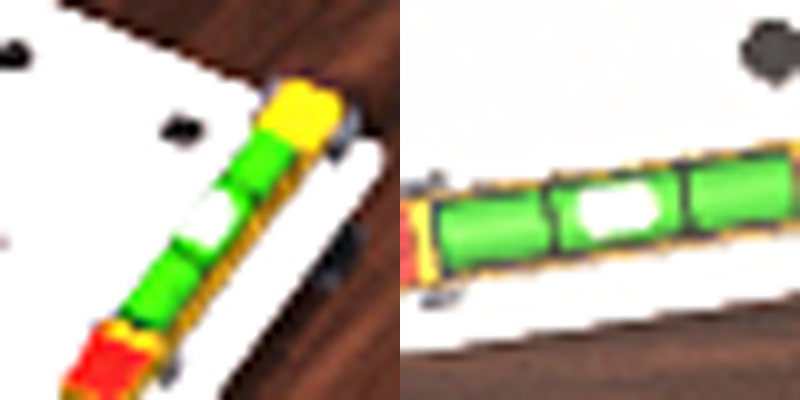

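In the top view the lines are at columns 557 and 684 and the bubble runs from 577 to 662, so it is centred. The knob is held with 18 N down, and the level is flat and untouched. I hand it in.

```bash
python3 -c "
from cell import workorder
print(workorder.sign_off())"
```

```text
the job is handed in; nothing more can be done
None
```

I handed the job in at about 15.5 s: the spirit level is latched flat with the hand off it, the knob is gripped and pressed onto its stop with about 18 N, and the bubble is centred between the lines; sign-off returned no verdict.

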